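Clamp the plaster block in the hold-down jig

ROBOT

A 7-joint arm with a two-finger parallel gripper is mounted at the origin on a cart in front of the work surface, level with it; the furniture and walls round the work are solid. World frame = base frame: x ahead of the robot, y to its left, z up, the work surface at z = 0. Lengths are in m, angles in rad, forces in N, time in s.
With the tool pointing down it reaches from about 0.425 to 0.95 m from the base axis. Payload 4.7 kg.
Tool frame: the origin (TCP) lies between the finger pads; the fingertips stand 25 mm ahead of it and the grasp point (between the pads) lies 6 mm ahead of it; x points along the fingers, z is the direction in which the jaws open and shut, and the axes are right-handed (so a half turn about x gives the same grasp; the last joint's range is limited). The gripper opens to 85 mm and grips with 20 to 120 N. Pads are 22 mm wide; open, the fingers measure 114 mm over their backs; the gripper's body (76 mm by 85 mm) begins 54 mm behind the grasp point. The pads swing forward as they close: fully open they stand 13 mm farther back than shut.
Start: joints at [-0.029, 0.469, -0.049, 1.532, 0.024, 1.141, -0.082], TCP at [0.675, 0, 0.256] pointing down, gripper open.
Joint ranges: [-2.59, 2.59], [-0.33, 1.99], [-1.39, 1.29], [0.1, 2.45], [-1.04, 4.18], [0.21, 1.99], [-2.66, 2.66]. Speed limits (rad/s): [2.57, 2.57, 3.14, 3.14, 3.14, 3.14, 3.14].

INTERFACE

Orientations are given as a 3x3 rotation matrix whose columns are the frame's x, y, z axes.
In Python, from rig import * gives the robot as it stands. Calls block until the motion is done:
- movep(position, orientation): joint-space move of the TCP to a pose.
- move_l(position, attitude=None, feed=0.15, until_force=None): straight line of the TCP; attitude=None keeps the orientation; feed is the mean speed in m/s. With until_force (N) it stops when the force on the tool has changed by that much, and returns True; else False.
- move_joints(angles): joint-space move.
- command_gripper(opening, newtons=None): finger opening in m; newtons is the grip in N (None keeps the last); returns when the fingers have stopped.
- sleep(seconds).
- inverse_kinematics(position, orientation): joint angles nearest the present ones, or None.
- sense(): the state.
- camera(name): name is "scene" or "side" or "wrist"; returns (picture, depth): 400x640x3 uint8, red, green, blue; 400x640 float32, m along the optical axis (not along the pixel's ray), 0 where there is no reading.
- camera_params(name): a dict with "K" (3x3 intrinsics, pixels), "dist" ([k1, k2, p1, p2, k3] as OpenCV has them; the pictures are not rectified), "position" and "rotation" of the camera in the world; the wrist camera has in their place "tool_from_camera" (4x4, takes a point from camera to tool coordinates, whose origin is the TCP and whose axes are the tool frame's). Camera axes: x right, y down, z forward; pixel columns grow to the right and rows downward; lengths in m; the calibration is good to about 2 mm. A picture is of the moment at which its call begins: read the wrist's pose just before it. camera_params takes no time and is no camera call.
A pose or a line that the arm cannot do raises Unreachable and nothing moves.
- finish_job(): hands the job in, once; it reports no verdict.
The state is a dict: "time_s": time; "joint_pos": joint angles; "qd": joint speeds; "joint_efforts": joint torques, N m; "position": TCP position; "tcp_rot": TCP orientation; "wrist_force": force on the tool from outside, world axes, zero at the start; "ft_torque": the same for the moment, N m; "finger_gap": finger opening in m.
Only numpy, scipy, OpenCV 4.12 (cv2) and the standard library are available. Lean on these libraries where they do the work, as an engineer would, in place of code of your own. Each camera call takes 0.05 s, during which the arm holds its last target.

TASK

Lay the white plaster block flat in the orange-railed nest of the green hold-down jig, swing the jig's steel arm round over it until the arm meets its stop pin, and screw the black knob clockwise, turn after turn, until it is fully home and the foot holds the block down. Leave the bottle, jar, bowl and dome where they stand.

Things in the scene. Friction and masses are not known exactly. Their poses are not given: they have to be found in the camera images.
- plaster_block: the white plaster block to be clamped, a plain cuboid 45 (x) x 90 (y) x 30 (z) mm, 0.13 to 0.27 kg, lying flat and loose on the worktop. Origin at the centre of its underside, z up. It may lie either way round in the nest
- nest (a point): centre of the nest's floor on the fixed jig (green plate 250 x 120 x 16 mm), 16 mm above the worktop. Orange rails, 8 mm high, 6 mm thick, leaning outward by 0.45 rad, bound it: at the floor 53 mm apart along its y, 98 mm along its x, so the block's 90 mm length lies along x. x points away from the post, which stands at x = -130 mm; the plate's centre is at x = -45 mm
- post_axis (a point): point on the upright axis of the jig's fixed post, about which the steel arm swings, at the arm's mid-height, 92 mm above the worktop; the arm's hub is 36 mm wide and reaches 113 mm above the worktop. The arm's stop pin (12 mm thick, 92 mm tall) stands from here 36 mm along the nest's x and 17.5 mm along its y
- clamp_arm (a joint): swing of the arm about the post, rad: 0 = over the nest, against the stop pin; negative = swung to the nest's -y side (to -2.0; starts -1.45 to -0.95); growing = counter-clockwise from above. Flat bar 22 mm wide, 14 mm thick, underside 85 mm above the worktop; 130 mm from the post axis it carries the upright screw. Stays where left; about 3 N at the knob swings it
- clamp_screw (a joint): turning of the black knob relative to the arm, rad: grows clockwise seen from above; range 0 to 10.5 = fully home, where it stops hard; starts 0.3 to 1.8. Each rad lowers knob, screw and foot together by 1.6 mm (10 mm a turn). It turns with about 0.05 N m and stays where it is left
- knob_top (a point): centre of the top face of the black fluted round knob, 45 mm across; its grip reaches from this point to 27 mm below it. 158 mm above the worktop at screw value 0, 141 mm when fully home; the arm's top lies at 99 mm. 130 mm from the post axis. The point turns with the knob
- clamp_foot: round rubber foot, 28 mm across, under the screw; origin at the centre of its underside, 58 mm above the worktop at screw value 0. Sprung in the screw (2.5 N per mm): over the nested block it touches the block's top at about 7.4 rad and presses with about 12 N at fully home
- spray_bottle: bystander: water sprayer, body 65 mm wide, 185 mm tall, red-orange head; origin at its foot
- slip_jar: bystander: white jar with blue lid, 65 mm wide, 92 mm tall; origin at the centre of its underside
- dome: bystander: white cast dome with labyrinth ridges, 100 mm wide, 52 mm high; origin at the centre of its underside
- water_bowl: bystander: small grey bowl, 68 mm wide, 34 mm high; origin at the centre of its underside
Things that resemble listed ones, but are neither listed nor needed, are in the scene too. Of the things shaped like the plaster_block, the white one is meant.

How it is judged:
By the outcome, as a careful person would: the job done as asked, in the order asked, and still so for the second after the job is handed in, with the robot touching nothing.
It also fails if it takes over 72 s, if anything falls off the work surface, if the arm or the gripper's body presses on something with over 40 N, if the wrist force passes 120 N, or if a joint passes its speed limit or range.

## Working session

There is one attempt and no reset: what is moved stays moved. The work goes in short steps, each a Python script; the robot and the scene stay as the last script left them, time stands still between calls to the robot, and variables do not carry over. Pictures are saved under pics/ and viewed, and the job is handed in when it is done.

```bash
mkdir -p pics; ls
python3 - <<'E'
from rig import *
import cv2,numpy as np
for n in ["scene","side","wrist"]:
    p,d=camera(n); cv2.imwrite(f"pics/{n}0.png",p[:,:,::-1]); np.save(f"pics/{n}0d.npy",d)
    print(n,camera_params(n))
print(sense())
E
```

```text
pics
scene {'K': array([[412.64109322,   0.        , 315.1714422 ],
       [  0.        , 412.64109322, 201.82426835],
       [  0.        ,   0.        ,   1.        ]]), 'dist': array([-0.10303446,  0.        ,  0.        ,  0.        ,  0.        ]), 'position': array([-0.0524678 ,  0.63039341,  0.9464858 ]), 'rotation': array([[-0.63789912, -0.5803653 ,  0.50622211],
       [-0.77006255,  0.47266316, -0.42847778],
       [ 0.00940109, -0.66314829, -0.748429  ]])}
side {'K': array([[370.86081354,   0.        , 316.41587277],
       [  0.        , 370.86081354, 197.22972703],
       [  0.        ,   0.        ,   1.        ]]), 'dist': array([-0.00829953,  0.        ,  0.        ,  0.        ,  0.        ]), 'position': array([0.39656773, 0.94101558, 0.70262148]), 'rotation': array([[-0.99070022, -0.076002  ,  0.1128573 ],
       [-0.13591368,  0.59159574, -0.79469614],
       [-0.0063674 , -0.80264449, -0.59642374]])}
wrist {'K': array([[297.39279661,   0.        , 313.06543041],
       [  0.        , 297.39279661, 202.68434585],
       [  0.        ,   0.        ,   1.        ]])
[... 596 characters left out ...]
 7.45193534e-05, -1.25414572e-03,  2.45071229e-04, -1.10586162e-03,
        1.15006133e-03,  1.34518639e-03, -2.86155954e-04]), 'joint_efforts': array([ 3.33697863e-04, -5.10767841e+01, -4.67274967e-02, -2.37979531e+01,
        1.07760131e-02,  5.44104041e-03, -2.80327527e-05]), 'position': array([6.74601667e-01, 3.04767815e-05, 2.55507626e-01]), 'tcp_rot': array([[-1.47082252e-03, -2.09770998e-05,  9.99998918e-01],
       [-2.51469346e-05,  9.99999999e-01,  2.09401357e-05],
       [-9.99998918e-01, -2.51161081e-05, -1.47082305e-03]]), 'wrist_force': array([-0.29470785, -0.73685323,  0.93622338]), 'ft_torque': array([-0.01257089,  0.01230954,  0.01145839]), 'finger_gap': 0.08543032836678467}
```

View pics/scene0.png

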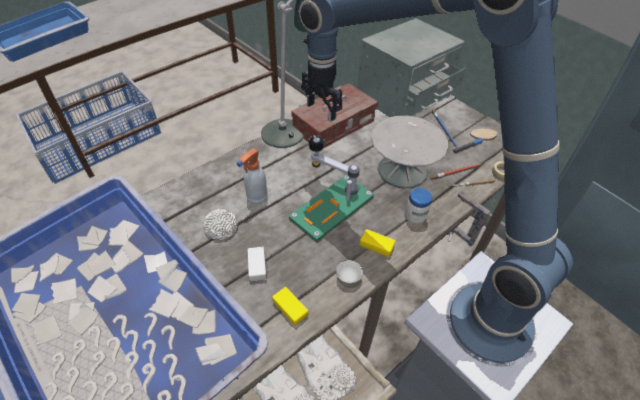

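View pics/side0.png

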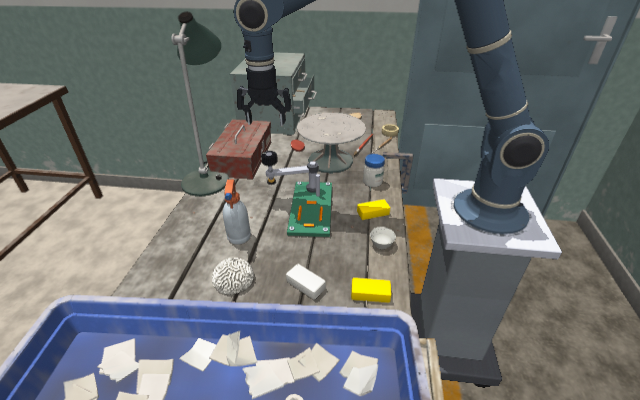

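View pics/wrist0.png

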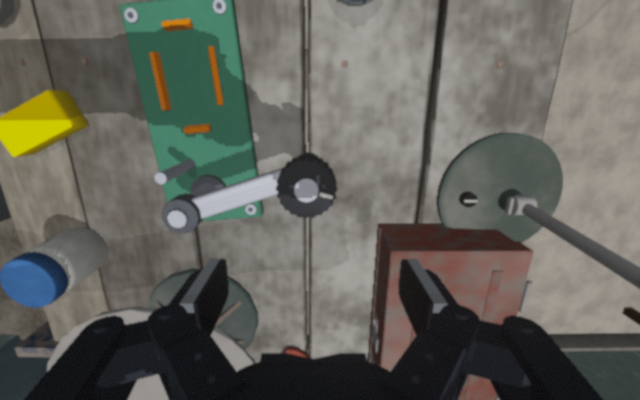

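```bash
cat > h.py <<'E'
from rig import *
import numpy as np, cv2
def campose(n,s=None):
    c=camera_params(n)
    if n=="wrist":
        T=np.eye(4);T[:3,:3]=s["tcp_rot"];T[:3,3]=s["position"];T=T@c["tool_from_camera"]
        return c,T[:3,:3],T[:3,3]
    return c,c["rotation"],c["position"]
def rays(n,uv,s=None):
    c,R,t=campose(n,s)
    q=cv2.undistortPoints(np.asarray(uv,float).reshape(-1,1,2),c["K"],c["dist"]).reshape(-1,2)
    return t,np.c_[q,np.ones(len(q))]@R.T
def onplane(n,uv,z,s=None):
    t,d=rays(n,uv,s); return t+d*((z-t[2])/d[:,2])[:,None]
def cloud(n,d,mask,s=None):
    v,u=np.nonzero(mask&(d>0)); t,r=rays(n,np.c_[u,v],s)
    return t+r*d[v,u][:,None]
def project(n,P,s=None):
    c,R,t=campose(n,s); X=(np.atleast_2d(P)-t)@R
    return cv2.projectPoints(X,np.zeros(3),np.zeros(3),c["K"],c["dist"])[0].reshape(-1,2)
def grab(n,tag):
    s=sense(); p,d=camera(n); cv2.imwrite(f"pics/{tag}.png",p[:,:,::-1]); return s,p,d
def down(a):
    # tool x down, tool z (jaw) horizontally at angle a
    z=np.array([np.cos(a),np.sin(a),0]);x=np.array([0,0,-1.]);return np.c_[x,np.cross(z,x),z]
E
cat > m1.py <<'E'
from h import *
s0={'position':np.array([6.74601667e-01,3.04767815e-05,2.55507626e-01]),'tcp_rot':np.array([[-1.47082252e-03,-2.09770998e-05,9.99998918e-01],[-2.51469346e-05,9.99999999e-01,2.09401357e-05],[-9.99998918e-01,-2.51161081e-05,-1.47082305e-03]])}
for n in ["scene","side","wrist"]:
    p=cv2.imread(f"pics/{n}0.png");d=np.load(f"pics/{n}0d.npy")
    hsv=cv2.cvtColor(p,cv2.COLOR_BGR2HSV).astype(int);H,S,V=hsv[...,0],hsv[...,1],hsv[...,2]
    m=np.ones(d.shape,bool); C=np.full(d.shape+(3,),np.nan); v,u=np.nonzero(d>0); C[v,u]=cloud(n,d,m,s0)
    np.save(f"pics/{n}0c.npy",C)
    # orange rails
    o=(H>5)&(H<20)&(S>170)&(V>110)
    if n=="wrist": o[250:]=False
    k,l,st,ce=cv2.connectedComponentsWithStats(o.astype(np.uint8))
    for i in range(1,k):
        if st[i,4]>15:
            P=C[l==i];P=P[~np.isnan(P[:,0])]
            if len(P): print(n,"orange",ce[i].round(1),st[i,4],np.median(P,0).round(4))
    g=(H>65)&(H<85)&(S>110)
    g&=(C[...,2]>0.003)&(C[...,2]<0.03)
    P=C[g]
    if len(P)>50:
        r=cv2.minAreaRect(P[:,:2].astype(np.float32)*1000); print(n,"green",len(P),r,np.median(P[:,2]))
    if n!="wrist":
        w=(S<40)&(V>140)&(C[...,2]>0.02)&(C[...,2]<0.04)
        c0=(257,263) if n=="scene" else (306,281)
        k,l,st,ce=cv2.connectedComponentsWithStats(w.astype(np.uint8))
        i=l[c0[1],c0[0]]; print("block lab",i,st[i],ce[i])
        P=C[l==i]; P=P[~np.isnan(P[:,0])]; print(np.median(P,0),cv2.minAreaRect(P[:,:2].astype(np.float32)*1000))
        cc,_=cv2.findContours((l==i).astype(np.uint8),cv2.RETR_EXTERNAL,cv2.CHAIN_APPROX_NONE)
        q=onplane(n,cc[0].reshape(-1,2),0.03); print("contour top-plane",cv2.minAreaRect(q[:,:2].astype(np.float32)*1000))
E
python3 m1.py
```

```text
scene orange [333.7 201.7] 19 [0.5396 0.0561 0.0199]
scene orange [314.1 205.5] 44 [0.5645 0.1121 0.0214]
scene orange [329.1 217. ] 29 [0.5021 0.1081 0.0218]
scene orange [308.1 220.7] 18 [0.5301 0.1633 0.0214]
scene green 456 ((535.1378173828125, 70.55253601074219), (116.53699493408203, 237.50950622558594), 4.263197422027588) 0.015625657464625353
block lab 36 [248 247  18  31 499] [256.11823647 261.76152305]
[0.50359192 0.36053527 0.02922141] ((505.79229736328125, 358.7953796386719), (44.990474700927734, 90.26563262939453), 55.98065948486328)
contour top-plane ((503.8106994628906, 359.6045837402344), (44.37839126586914, 93.84637451171875), 56.313236236572266)
side orange [311. 202.] 27 [0.5392 0.0569 0.0198]
side orange [299.3 212.4] 39 [0.5652 0.1133 0.0201]
side orange [320.4 213.8] 34 [0.5033 0.1108 0.0205]
side orange [418.3 244. ] 1252 [ 0.055  -0.6217 -0.7232]
side orange [451.1 391.2] 256 [-0.0062  0.1971 -0.7216]
side green 1588 ((537.6726684570312, 66.70326232910156), (117.27855682373047, 249.8269500732422), 4.613746643066406) 0.014060309720828557
block lab 16 [286 264  40  31 593] [305.24451939 278.56492411]
[0.50640917 0.3634913  0.0280457 ] ((507.6513671875, 360.2872009277344), (45.111534118652344, 90.8787841796875), 58.52053451538086)
contour top-plane ((506.9355773925781, 364.7384033203125), (48.09142303466797, 91.26207733154297), 58.366539001464844)
wrist orange [177.3  23.3] 188 [0.5336 0.1616 0.0227]
wrist orange [215.3  75.4] 326 [0.5676 0.1111 0.0228]
wrist orange [159.5  80. ] 466 [0.5054 0.107  0.0218]
wrist orange [196.7 128.6] 160 [0.5404 0.0542 0.0223]
wrist green 10234 ((539.7562866210938, 64.841064453125), (116.52127075195312, 242.8647918701172), 4.309884071350098) 0.015839225374222027
```

```bash
cat > m2.py <<'E'
from h import *
exec(open('m1.py').read().split("for n in")[0])
C=np.load("pics/wrist0c.npy");z=C[...,2]
k=np.zeros(z.shape,bool);k[140:225,265:345]=1
P=C[k&(z>0.12)];print("knob z",np.percentile(P[:,2],[5,25,50,75,95]),len(P))
T=P[P[:,2]>np.percentile(P[:,2],60)-0.004];print(cv2.minEnclosingCircle(T[:,:2].astype(np.float32)*1000),T.mean(0))
print(np.percentile(T,[2,98],axis=0))
h=np.zeros(z.shape,bool);h[190:240,155:205]=1
P=C[h&(z>0.100)];print("hub",np.percentile(P[:,2],[5,50,95]),P.mean(0),cv2.minEnclosingCircle(P[:,:2].astype(np.float32)*1000))
for n in["scene","side"]:
    C=np.load(f"pics/{n}0c.npy");z=C[...,2];xy=C[...,:2]
    m=(np.hypot(xy[...,0]-.66,xy[...,1]-0.04)<0.06)&(z>0.12)&(z<.19)
    v,u=np.nonzero(m);P=C[m];
    if len(P):print(n,"knob",len(P),u.mean(),v.mean(),np.percentile(P,[3,50,97],axis=0).round(4))
    for nm,c in dict(bottle=((256,180),(236,215)),jar=((420,203),(375,168)),dome=((220,225),(233,275)),bowl=((348,272),(382,237)),yel1=((378,243),(374,210)),yel2=((290,305),(371,290))).items():
        u,v=c[0 if n=="scene" else 1]; print(n,nm,C[v,u].round(3))
E
python3 m2.py
```

```text
knob z [0.14653983 0.15627491 0.15694214 0.15752695 0.15843894] 2992
((669.4133911132812, 19.600522994995117), 23.582252502441406) [0.66949706 0.02075464 0.15699844]
[[ 6.49072946e-01 -1.94130660e-04  1.54813056e-01]
 [ 6.89727224e-01  4.06196895e-02  1.58813163e-01]]
hub [0.10263143 0.10706027 0.11348195] [ 0.54828629 -0.01920087  0.10793999] ((549.2205810546875, -17.7136173248291), 22.599145889282227)
scene knob 222 316.3783783783784 143.04504504504504 [[0.6461 0.0007 0.1325]
 [0.6604 0.0259 0.1552]
 [0.6869 0.0409 0.1594]]
scene bottle [0.691 0.225 0.101]
scene jar [ 0.338 -0.083  0.091]
scene dome [0.66  0.375 0.043]
scene bowl [0.337 0.183 0.005]
scene yel1 [0.343 0.068 0.029]
scene yel2 [0.346 0.369 0.032]
side knob 217 268.8847926267281 158.21198156682027 [[0.6461 0.0027 0.13  ]
 [0.6656 0.0326 0.1521]
 [0.688  0.0431 0.1573]]
side bottle [0.706 0.238 0.098]
side jar [ 0.352 -0.077  0.072]
side dome [0.672 0.39  0.045]
side bowl [0.325 0.174 0.008]
side yel1 [0.349 0.082 0.028]
side yel2 [0.353 0.378 0.029]
```

Run:
```python
import cv2
p=cv2.imread("pics/wrist0.png");cv2.imwrite("pics/w0z.png",cv2.resize(p[0:260,100:380],None,fx=2.2,fy=2.2,interpolation=cv2.INTER_CUBIC))
```

```text
(no output)
```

View pics/w0z.png

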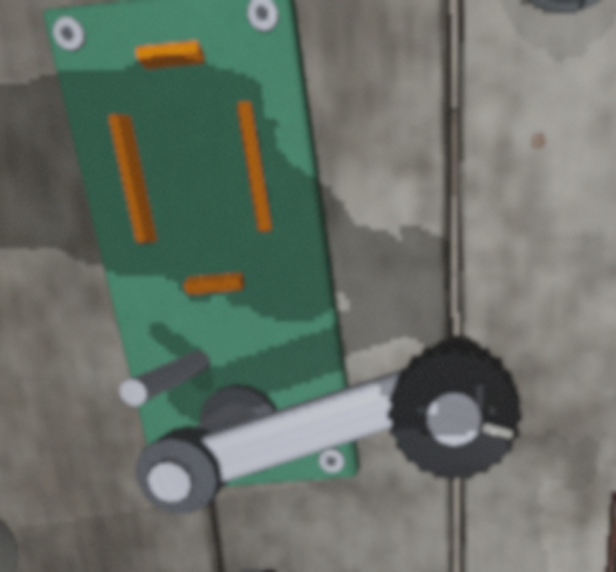

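```bash
cat > s1.py <<'E'
from h import *
a=np.deg2rad(57.5)
movep([0.506,0.361,0.22],down(a)); print(sense()["time_s"])
s,p,d=grab("wrist","w1")
hsv=cv2.cvtColor(p,cv2.COLOR_RGB2HSV).astype(int);S,V=hsv[...,1],hsv[...,2]
C=np.full(d.shape+(3,),np.nan);v,u=np.nonzero(d>0);C[v,u]=cloud("wrist",d,np.ones(d.shape,bool),s)
w=(S<50)&(V>130)&(C[...,2]>0.02)&(C[...,2]<0.04)&(np.hypot(C[...,0]-.506,C[...,1]-.361)<.08)
k,l,st,ce=cv2.connectedComponentsWithStats(w.astype(np.uint8));i=1+st[1:,4].argmax()
P=C[l==i];print(st[i],np.median(P,0),cv2.minAreaRect(P[:,:2].astype(np.float32)*1000))
cc,_=cv2.findContours((l==i).astype(np.uint8),cv2.RETR_EXTERNAL,cv2.CHAIN_APPROX_NONE)
q=onplane("wrist",cc[0].reshape(-1,2),0.03,s);print(cv2.minAreaRect(q[:,:2].astype(np.float32)*1000))
E
python3 s1.py
```

```text
1.6333
[ 291  142   44   81 3273] [0.50503691 0.36022052 0.02951259] ((508.0392761230469, 358.8009338378906), (44.70493698120117, 88.93855285644531), 58.53115463256836)
((507.4079895019531, 359.24554443359375), (44.104209899902344, 87.91763305664062), 58.50783920288086)
```

View pics/w1.png

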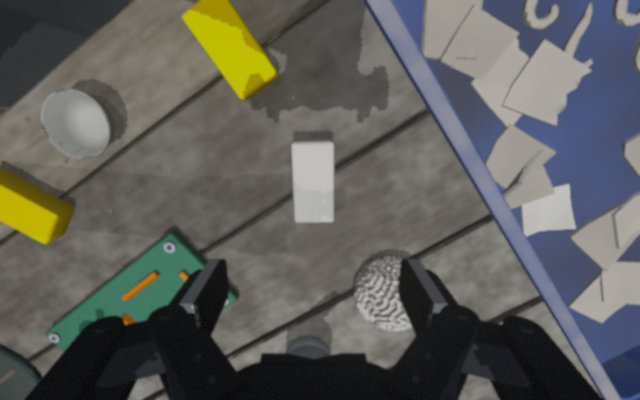

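```bash
cat > s2.py <<'E'
from h import *
R=down(np.deg2rad(58.5))
movep([0.5075,0.3592,0.10],R)
print(move_l([0.5075,0.3592,0.036],R,feed=0.12,until_force=12))
command_gripper(0.035,50); s=sense(); print(s["time_s"],s["finger_gap"],s["position"],s["wrist_force"])
move_l([0.5075,0.3592,0.16],R,feed=0.2); s=sense();print(s["time_s"],s["finger_gap"],s["wrist_force"])
s,p,d=grab("wrist","w2"); grab("side","s2")
E
python3 s2.py
```

```text
False
3.375 0.04407014885688342 [0.50795956 0.35950727 0.03693986] [-0.79027185 -0.99599572  5.12263359]
4.1417 0.04378453749359143 [-0.72281895 -0.24235905 -3.38263678]
```

View pics/w2.png

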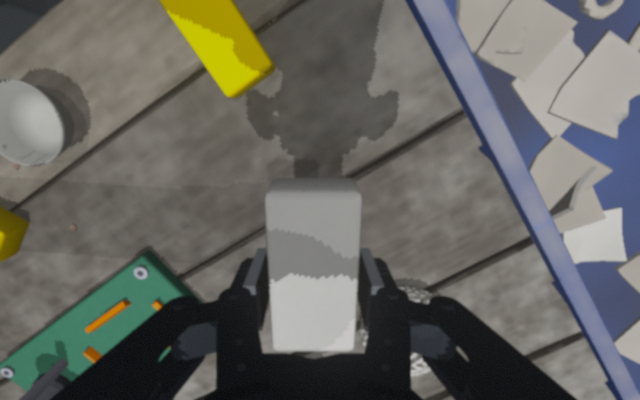

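View pics/s2.png

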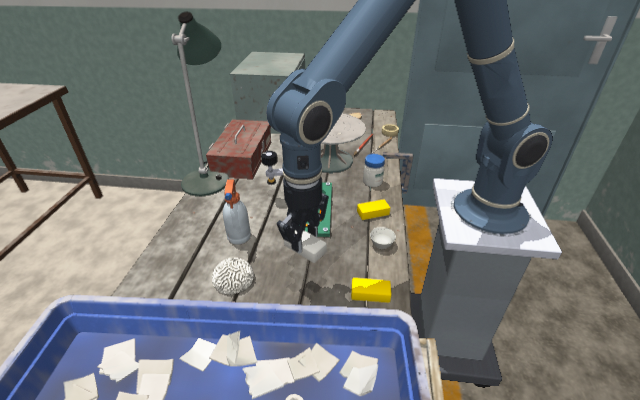

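```bash
cat > s3.py <<'E'
from h import *
a=np.deg2rad(4.4);R=down(a);ex=R[:,1]
c=np.array([0.536,0.1105,0.0])
movep(c-0.06*ex+[0,0,0.25],R); print(sense()["time_s"])
s,p,d=grab("wrist","w3");np.savez("pics/w3.npz",p=p,d=d,pos=s["position"],rot=s["tcp_rot"])
E
python3 s3.py
cat > m3.py <<'E'
from h import *
D=np.load("pics/w3.npz");p,d=D["p"],D["d"];s=dict(position=D["pos"],tcp_rot=D["rot"])
hsv=cv2.cvtColor(p,cv2.COLOR_RGB2HSV).astype(int);H,S,V=hsv[...,0],hsv[...,1],hsv[...,2]
C=np.full(d.shape+(3,),np.nan);v,u=np.nonzero(d>0);C[v,u]=cloud("wrist",d,np.ones(d.shape,bool),s)
o=(H>5)&(H<20)&(S>170)&(V>100)&(C[...,2]<.05)
k,l,st,ce=cv2.connectedComponentsWithStats(o.astype(np.uint8))
for i in range(1,k):
    if st[i,4]>40:
        P=C[l==i];P=P[P[:,0]==P[:,0]];print(ce[i].round(1),st[i,4],np.median(P,0).round(4))
        cc,_=cv2.findContours((l==i).astype(np.uint8),cv2.RETR_EXTERNAL,cv2.CHAIN_APPROX_NONE)
        for z in(.016,.0235): print("  ",z,cv2.minAreaRect(onplane("wrist",cc[0].reshape(-1,2),z,s)[:,:2].astype(np.float32)*1000))
g=(H>60)&(H<88)&(S>100)&(C[...,2]<.03)&(C[...,2]>0.005);print("green",cv2.minAreaRect(C[g][:,:2].astype(np.float32)*1000))
T=(C-s["position"])@s["tcp_rot"]
w=(S<60)&(V>90)&(abs(T[...,0]-.006)<.012)&(abs(T[...,2])<.03)&(abs(T[...,1])<.07)
P=T[w];print("block in tool",len(P),np.percentile(P,[1,50,99],axis=0).round(4))
print(s)
E
python3 m3.py
```

```text
5.4667
[312.2  77. ] 180 [0.5304 0.1616 0.0219]
   0.016 ((530.202880859375, 162.12579345703125), (28.430416107177734, 6.092167377471924), 4.5884833335876465)
   0.0235 ((530.2854614257812, 161.4998321533203), (27.822776794433594, 5.9619832038879395), 4.588447093963623)
[340.1 127.4] 314 [0.566  0.112  0.0222]
   0.016 ((566.5736694335938, 110.35490417480469), (6.897546291351318, 59.26125717163086), 4.628063678741455)
   0.0235 ((565.8790283203125, 110.8353271484375), (6.750152111053467, 57.994789123535156), 4.628126621246338)
[285.  127.6] 332 [0.5041 0.1062 0.0224]
   0.016 ((503.6006164550781, 104.75782775878906), (7.362034320831299, 58.215187072753906), 4.6604108810424805)
   0.0235 ((504.2516784667969, 105.35787200927734), (7.204715728759766, 56.97107696533203), 4.660459041595459)
[312.4 174.5] 139 [0.5389 0.0552 0.0225]
   0.016 ((539.3857421875, 53.667320251464844), (27.750457763671875, 6.149557590484619), 4.608434677124023)
   0.0235 ((539.27197265625, 55.359214782714844), (27.157411575317383, 6.018135070800781), 4.608444690704346)
green ((534.6019897460938, 112.27922058105469), (116.78028869628906, 148.65939331054688), 4.822439193725586)
block in tool 14990 [[ 0.0059 -0.0422 -0.0214]
 [ 0.0073  0.009  -0.    ]
 [ 0.0152  0.0446  0.0216]]
{'position': array([0.54036605, 0.05300067, 0.24950564]), 'tcp_rot': array([[-8.43061565e-04, -8.05506006e-02,  9.96750164e-01],
       [ 1.19820680e-03,  9.96749722e-01,  8.05515783e-02],
       [-9.99998927e-01,  1.26222277e-03, -7.43805102e-04]])}
```

View pics/w3.png

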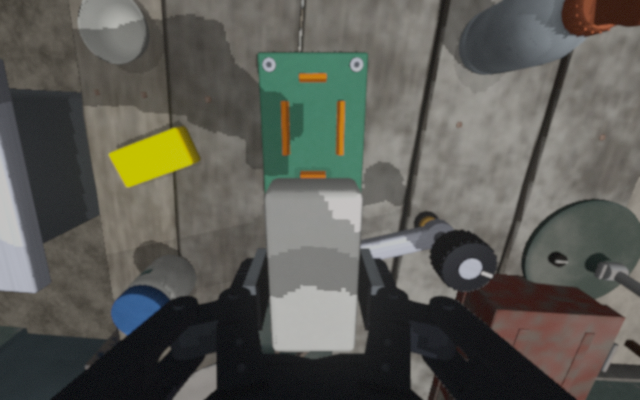

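```bash
cat > s4.py <<'E'
from h import *
R=down(np.deg2rad(4.62))
c=np.array([0.535,0.1086,0.0])
move_l(c+[0,0,0.12],R,feed=0.2)
move_l(c+[0,0,0.066],R,feed=0.15)
print(move_l(c+[0,0,0.0515],R,feed=0.03,until_force=8)); s=sense();print(s["position"],s["wrist_force"],s["time_s"])
command_gripper(0.065); s=sense();print(s["finger_gap"],s["wrist_force"])
move_l(s["position"]+[0,0,0.13],R,feed=0.25);print(sense()["time_s"])
s,p,d=grab("wrist","w4");np.savez("pics/w4.npz",p=p,d=d,pos=s["position"],rot=s["tcp_rot"])
hsv=cv2.cvtColor(p,cv2.COLOR_RGB2HSV).astype(int);S,V=hsv[...,1],hsv[...,2]
C=np.full(d.shape+(3,),np.nan);v,u=np.nonzero(d>0);C[v,u]=cloud("wrist",d,np.ones(d.shape,bool),s)
w=(S<60)&(V>90)&(C[...,2]>.035)&(C[...,2]<.06)&(np.hypot(C[...,0]-.535,C[...,1]-.109)<.07)
P=C[w];print(np.percentile(P[:,2],[5,50,95]),cv2.minAreaRect(P[:,:2].astype(np.float32)*1000))
A=np.c_[P[:,:2],np.ones(len(P))];print("plane",np.linalg.lstsq(A,P[:,2],rcond=None)[0])
E
python3 s4.py
```

```text
True
[0.53517817 0.1086192  0.05291596] [-0.39384167 -0.57803678  4.41353748] 7.35
0.06476815444640917 [ 0.35345558  0.30939163 -0.31801463]
8.3583
[0.04349593 0.04563689 0.04674249] ((535.3485107421875, 108.73953247070312), (45.071895599365234, 89.30200958251953), 4.620965003967285)
plane [ 0.00182966 -0.00930888  0.04550945]
```

View pics/w4.png

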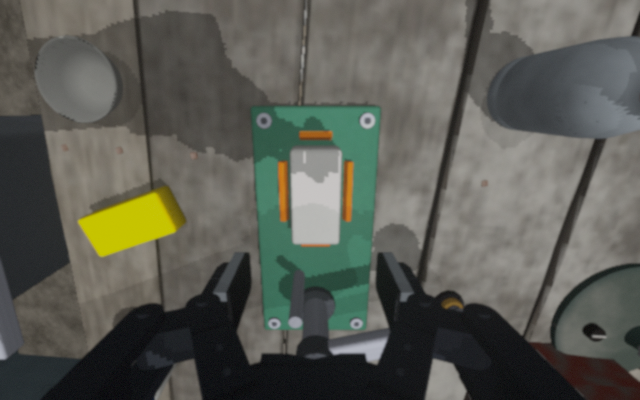

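```bash
cat > s5.py <<'E'
from h import *
post=np.array([0.5455,-0.0210,0]); r=0.130
def pt(phi,z,rr=r): return post+[rr*np.cos(phi),rr*np.sin(phi),z]
phi0=np.arctan2(0.041,0.124);phi1=np.deg2rad(94.62)
Rp=lambda f:down(f-np.pi/2)
movep(pt(phi0,0.225),Rp(phi0)); print(sense()["time_s"],sense()["joint_pos"].round(2))
s,p,d=grab("wrist","w5")
C=cloud("wrist",d,np.ones(d.shape,bool),s)
m=(np.hypot(C[:,0]-.6695,C[:,1]-.02)<.04)&(C[:,2]>.12)&(C[:,2]<.17);P=C[m];zt=np.median(P[:,2]);P=P[abs(P[:,2]-zt)<.004]
print("knob",cv2.minEnclosingCircle(P[:,:2].astype(np.float32)*1000),zt,len(P))
E
python3 s5.py
```

```text
9.3583 [-0.22  0.49  0.19  1.59 -0.1   1.07 -1.26]
knob ((669.3424682617188, 19.217287063598633), 23.73578643798828) 0.15669691495858534 3389
```

View pics/w5.png

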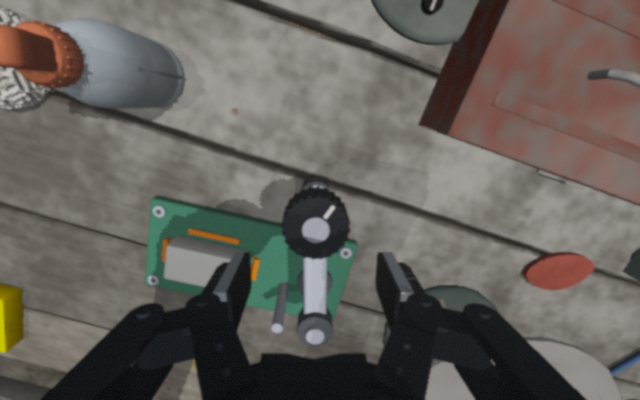

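```bash
cat > s6.py <<'E'
from h import *
exec(open("s5.py").read().split("movep")[0].split("import *")[1])
phi0=np.arctan2(0.0402+.0002,0.1238)
z=0.155
print(move_l(pt(phi0,z),Rp(phi0),feed=0.15,until_force=12))
command_gripper(0.049,25);s=sense();print(s["time_s"],s["finger_gap"],s["wrist_force"])
for f in np.linspace(phi0,phi1-0.06,7)[1:]:
    movep(pt(f,z),Rp(f)); s=sense();print(round(s["time_s"],2),s["wrist_force"].round(1),s["position"].round(4))
E
python3 s6.py
```

```text
False
10.325 0.04873066503497325 [-0.04317896  0.67536903  0.34783869]
10.59 [-0.5  0.2  0.3] [0.6577 0.0458 0.1554]
10.86 [ 0.8 -0.7  0.4] [0.6416 0.0669 0.1552]
11.12 [ 0.4 -0.2  0.1] [0.6211 0.0845 0.155 ]
11.4 [ 0.5 -0.2 -0.1] [0.5974 0.0977 0.1551]
11.68 [-0.3  0.4  0.6] [0.5711 0.1058 0.155 ]
11.96 [0.2 0.6 0.1] [0.5438 0.1082 0.1551]
```

```bash
cat > s7.py <<'E'
from h import *
exec(open("s5.py").read().split("movep")[0].split("import *")[1])
f=phi1+0.08
print(move_l(pt(f,0.155),Rp(phi1),feed=0.05,until_force=10));s=sense();print(s["time_s"],s["wrist_force"],s["position"],np.rad2deg(np.arctan2(*(s["position"]-post)[[1,0]])))
grab("scene","c7");grab("wrist","w7")
E
python3 s7.py
python3 - <<'E'
import cv2
p=cv2.imread("pics/c7.png");cv2.imwrite("pics/c7z.png",cv2.resize(p[100:260,240:420],None,fx=3.5,fy=3.5,interpolation=cv2.INTER_CUBIC))
E
```

```text
True
12.3 [4.50681965 1.03018479 0.22796006] [0.53277517 0.10816143 0.1557098 ] 95.62655652371541
```

View pics/c7z.png

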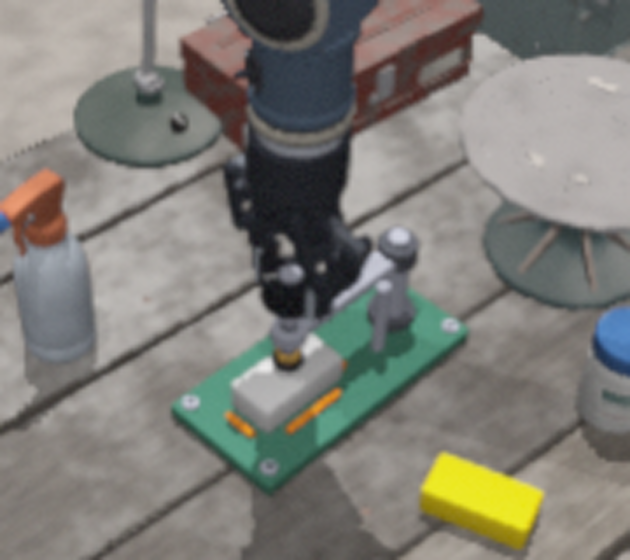

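View pics/w7.png

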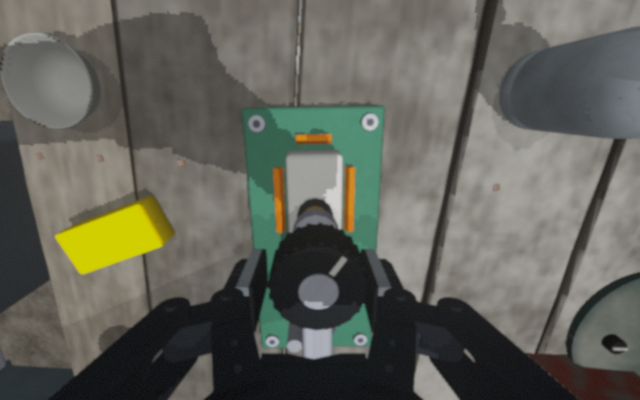

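```bash
cat > t.py <<'E'
from h import *
K=np.array([0.5345,0.1086])
def turn(q7,drop):
    "j7 to q7 with the tool lowered by drop"
    s=sense();q=np.array(inverse_kinematics([K[0],K[1],s["position"][2]-drop],s["tcp_rot"]))
    q[6]=q7;move_joints(q);return rep()
def rep():
    s=sense();print(round(s["time_s"],2),"j7",s["joint_pos"][6].round(3),"F",s["wrist_force"].round(1),"M",s["ft_torque"].round(2),"p",s["position"].round(4),"gap",s["finger_gap"].round(4));return s
E
cat > s8.py <<'E'
from t import *
move_l([K[0],K[1],0.155],feed=0.05);rep()
command_gripper(0.040,30);s=rep()
print(s["joint_pos"].round(3))
turn(-1.2,1.6e-3*(s["joint_pos"][6]+1.2));turn(-2.5,1.6e-3*1.3)
s,p,d=grab("wrist","w8")
E
python3 s8.py
```

```text
Traceback (most recent call last):
  File "s8.py", line 2, in <module>
    move_l([K[0],K[1],0.155],feed=0.05);rep()
                                        ~~~^^
  File "t.py", line 8, in rep
    s=sense();print(round(s["time_s"],2),"j7",s["joint_pos"][6].round(3),"F",s["wrist_force"].round(1),"M",s["ft_torque"].round(2),"p",s["position"].round(4),"gap",s["finger_gap"].round(4));return s
                                                                                                                                                                    ^^^^^^^^^^^^^^^^^^^^^
AttributeError: 'float' object has no attribute 'round'
```

```bash
sed -i 's/s\["finger_gap"\].round(4)/round(s["finger_gap"],4)/' t.py; python3 s8.py
```

```text
12.9 j7 -0.29 F [ 0.   0.5 -0.3] M [-0.01  0.04 -0.03] p [0.5341 0.1086 0.1547] gap 0.0489
13.12 j7 -0.29 F [ 1.6 -0.4  1.1] M [-0.04 -0.18 -0.03] p [0.5349 0.1086 0.1552] gap 0.0441
[-0.142  0.378 -0.17   1.942  0.086  0.821 -0.29 ]
13.99 j7 -1.199 F [ 4.9 -1.3 -3.6] M [-0.21 -0.92  0.  ] p [0.5353 0.1084 0.1538] gap 0.0442
15.18 j7 -2.5 F [ 6.4 -1.2 -3.5] M [-0.73 -0.86 -0.1 ] p [0.5351 0.1076 0.1518] gap 0.0443
```

View pics/w8.png

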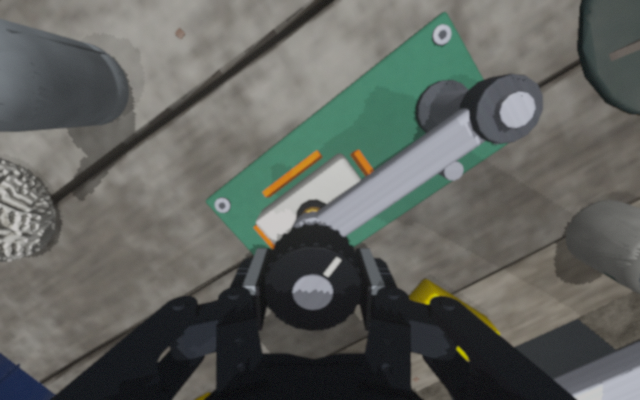

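```bash
cat > s9.py <<'E'
from t import *
command_gripper(0.062)
turn(2.5,0); 
grab("wrist","w9a")
command_gripper(0.040,30);rep()
for q in (1.25,0,-1.25,-2.5): turn(q,1.6e-3*1.25)
grab("wrist","w9")
E
python3 s9.py
```

```text
19.67 j7 2.5 F [-0.1 -0.   0.5] M [-0.03  0.02  0.02] p [0.5345 0.1086 0.1516] gap 0.0622
20.0 j7 2.5 F [ 0.8 -0.6  1.4] M [-0.11 -0.13  0.05] p [0.5351 0.1085 0.1519] gap 0.0441
21.14 j7 1.251 F [ 4.  -2.5 -0.7] M [-0.82 -0.84 -0.08] p [0.5352 0.108  0.15  ] gap 0.044
22.28 j7 0.0 F [ 5.9 -2.8 -0.9] M [-0.87 -0.39 -0.01] p [0.5347 0.1077 0.148 ] gap 0.0442
23.43 j7 -1.249 F [ 2.9 -3.4 -0. ] M [-0.58 -0.23 -0.02] p [0.5344 0.1081 0.1459] gap 0.044
24.57 j7 -2.499 F [ 4.  -3.9  0.4] M [-0.77 -0.43 -0.  ] p [0.5345 0.1084 0.144 ] gap 0.0441
```

View pics/w9a.png

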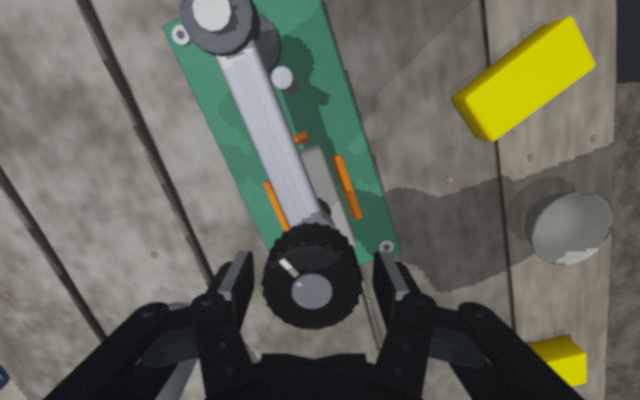

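View pics/w9.png

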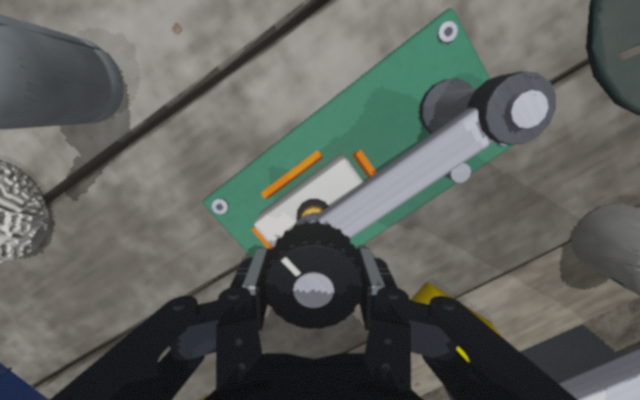

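```bash
cat > s10.py <<'E'
from t import *
command_gripper(0.062)
turn(2.5,0)
command_gripper(0.040,40);s=rep()
q=2.5; turn(q-1.2,1.6e-3*1.2); q-=1.2
while q>-2.3:
    q-=0.3; s=turn(q,1.6e-3*0.3)
    if abs(s["ft_torque"][2])>0.3: break
grab("wrist","w10");grab("scene","c10")
E
python3 s10.py
```

```text
29.06 j7 2.5 F [ 0.2 -0.2  0.5] M [0.02 0.03 0.04] p [0.5345 0.1086 0.1437] gap 0.0617
29.35 j7 2.5 F [ 0.6 -1.6  2.8] M [-0.13 -0.04  0.04] p [0.5351 0.1085 0.1441] gap 0.0438
30.46 j7 1.301 F [ 4.6 -2.2 -0.4] M [-0.83 -0.8  -0.04] p [0.5353 0.1081 0.1423] gap 0.0438
30.85 j7 1.0 F [ 4.6 -2.   0.5] M [-0.9  -0.72 -0.13] p [0.5351 0.1079 0.1419] gap 0.0438
31.24 j7 0.7 F [ 3.8 -2.7 -0.2] M [-0.96 -0.62 -0.07] p [0.535  0.1078 0.1414] gap 0.044
31.63 j7 0.4 F [ 5.2 -2.8 -0.4] M [-0.96 -0.39 -0.06] p [0.5349 0.1077 0.1409] gap 0.0438
32.02 j7 0.1 F [ 4.5 -2.3  0.6] M [-0.84 -0.23 -0.07] p [0.5347 0.1077 0.1405] gap 0.0436
32.42 j7 -0.2 F [ 4.  -2.9  0.1] M [-0.75 -0.03 -0.  ] p [0.5346 0.1078 0.14  ] gap 0.0437
32.81 j7 -0.499 F [ 5.5  8.4 -3.8] M [ 1.78 -0.82  0.16] p [0.5355 0.1138 0.1397] gap 0.0438
33.2 j7 -0.8 F [ 8.2  7.7 -3.6] M [ 1.48 -1.59  0.05] p [0.5373 0.1134 0.1403] gap 0.0441
33.59 j7 -1.099 F [ 9.5  3.9 -4.5] M [ 0.73 -1.94  0.33] p [0.538  0.1117 0.1408] gap 0.0442
```

View pics/w10.png

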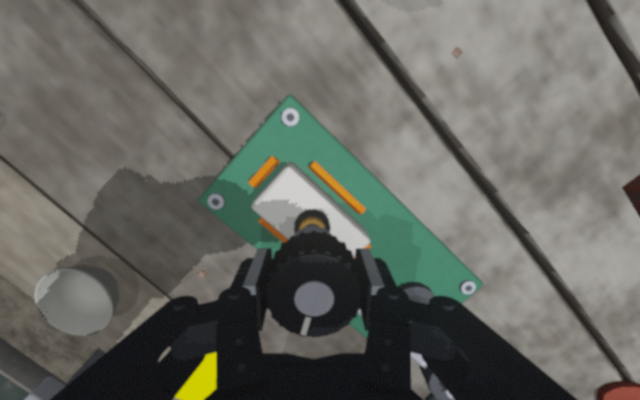

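```bash
cat > s11.py <<'E'
from t import *
command_gripper(0.070);rep()
s=sense();move_l([K[0],K[1],0.24],feed=0.2)
s,p,d=grab("wrist","w11");grab("scene","c11");rep()
C=cloud("wrist",d,np.ones(d.shape,bool),s)
m=(np.hypot(C[:,0]-.535,C[:,1]-.1086)<.04)&(C[:,2]>.11)&(C[:,2]<.17);P=C[m];zt=np.median(P[:,2]);P=P[abs(P[:,2]-zt)<.004]
print("knob",cv2.minEnclosingCircle(P[:,:2].astype(np.float32)*1000),P[:,:2].mean(0),zt,len(P))
E
python3 s11.py
```

```text
34.07 j7 -1.1 F [-0.3  0.4 -0.2] M [-0.01  0.1  -0.03] p [0.5337 0.1086 0.1395] gap 0.07
34.82 j7 -1.07 F [ 0.4 -0.7  0.5] M [-0.04  0.05  0.03] p [0.5334 0.1083 0.2382] gap 0.0701
knob ((535.5831909179688, 107.9159164428711), 23.62844467163086) [0.53631973 0.10892344] 0.14098743359500326 2581
```

View pics/w11.png

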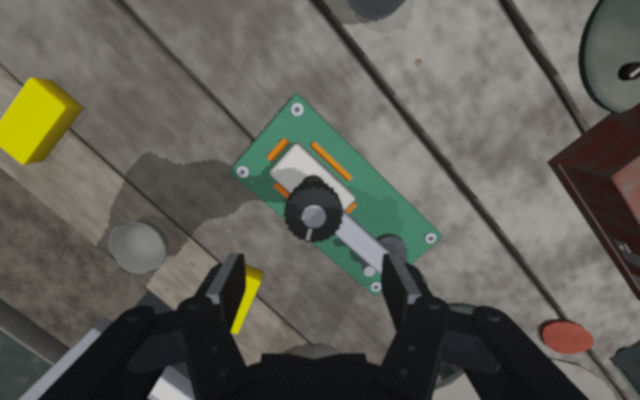

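```bash
cat > s12.py <<'E'
from t import *
K[:]=[0.5350,0.1086]
turn(0.3,0); move_l([K[0],K[1],0.139],feed=0.15,until_force=12);rep()
command_gripper(0.040,60);rep();grab("wrist","w12a")
for q in (0.1,-0.1,-0.29): turn(q,0)
grab("wrist","w12b")
command_gripper(0.050);rep()
p=sense()["position"]
print(move_l(p+[-0.012,-0.001,0],feed=0.03,until_force=10));rep();grab("wrist","w12c")
move_l(p,feed=0.05);command_gripper(0.07)
move_l([K[0],K[1],0.25],feed=0.2)
s,p,d=grab("wrist","w12");grab("scene","c12");grab("side","s12")
C=cloud("wrist",d,np.ones(d.shape,bool),s)
m=(np.hypot(C[:,0]-.535,C[:,1]-.1086)<.04)&(C[:,2]>.11)&(C[:,2]<.17);P=C[m];zt=np.median(P[:,2]);P=P[abs(P[:,2]-zt)<.004]
print("knob",cv2.minEnclosingCircle(P[:,:2].astype(np.float32)*1000),P[:,:2].mean(0),zt,len(P));rep()
E
python3 s12.py
python3 - <<'E'
import cv2,numpy as np
a=[cv2.imread(f"pics/w12{k}.png")[100:400,200:440] for k in("a","b","c")]
cv2.imwrite("pics/w12m.png",np.hstack(a))
E
```

```text
36.06 j7 0.299 F [ 0.  -0.5  0.4] M [-0.02  0.08 -0.06] p [0.5348 0.1086 0.2377] gap 0.0699
36.87 j7 0.27 F [0.1 0.1 0. ] M [-0.03 -0.01  0.06] p [0.5356 0.1088 0.1397] gap 0.0701
37.23 j7 0.27 F [-3.3 -1.3  6.9] M [-0.36  0.66 -0.04] p [0.5351 0.1083 0.1405] gap 0.0434
37.56 j7 0.102 F [ 1.4  5.7 -1. ] M [1.   0.44 0.77] p [0.535  0.1108 0.141 ] gap 0.0437
37.87 j7 -0.099 F [ 3.5 14.2 -7.3] M [2.95 0.01 0.18] p [0.5352 0.1151 0.1412] gap 0.0433
38.17 j7 -0.29 F [  6.5  22.4 -13.7] M [ 4.89 -0.61  0.19] p [0.5362 0.1196 0.1415] gap 0.0423
38.47 j7 -0.29 F [-0.5  0.3 -0.4] M [-0.06  0.06 -0.03] p [0.5352 0.1076 0.1415] gap 0.0499
True
38.73 j7 -0.29 F [1.4 0.4 0.2] M [ 0.05 -0.39 -0.03] p [0.5342 0.1073 0.1417] gap 0.0497
knob ((537.0692749023438, 108.5755844116211), 23.538105010986328) [0.53710475 0.10960113] 0.14100195293211848 2385
40.2 j7 -0.26 F [-0.7 -0.5  0.1] M [-0.01  0.02 -0.01] p [0.5341 0.1083 0.2482] gap 0.0703
```

View pics/w12m.png

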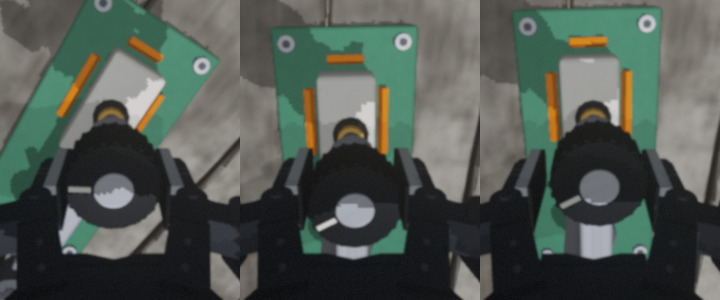

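View pics/w12.png

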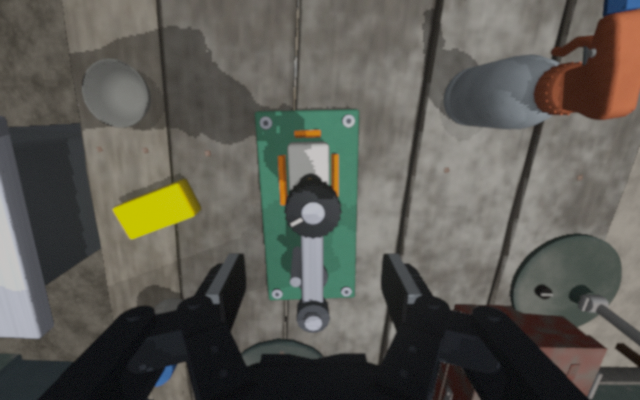

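View pics/s12.png

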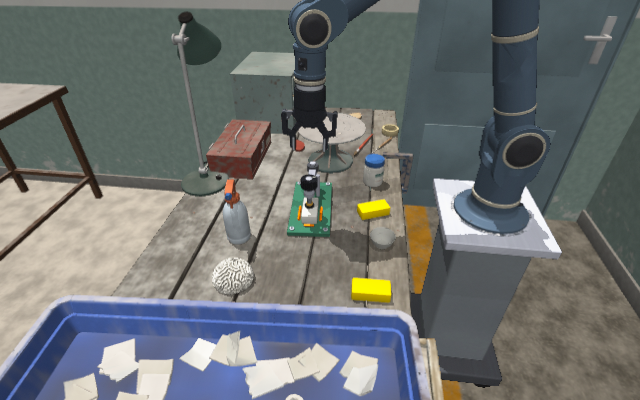

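```bash
cat > s13.py <<'E'
from t import *
turn(-0.29,0); s=sense(); R=down(np.deg2rad(4.62))
move_l([0.5365,0.1086,0.25],R,feed=0.1)
move_l([0.5365,0.1086,0.139],R,feed=0.15,until_force=12)
command_gripper(0.050);rep()
p=sense()["position"]
print(move_l(p+[-0.012,-0.0005,0],feed=0.03,until_force=22));s=rep()
grab("wrist","w13c")
move_l(p,feed=0.05);rep();command_gripper(0.07)
move_l([K[0],K[1],0.25],R,feed=0.2)
s,p,d=grab("wrist","w13");grab("scene","c13")
C=cloud("wrist",d,np.ones(d.shape,bool),s)
m=(np.hypot(C[:,0]-.535,C[:,1]-.1086)<.04)&(C[:,2]>.11)&(C[:,2]<.17);P=C[m];zt=np.median(P[:,2]);P=P[abs(P[:,2]-zt)<.004]
print("knob",cv2.minEnclosingCircle(P[:,:2].astype(np.float32)*1000),P[:,:2].mean(0),zt,len(P));rep()
E
python3 s13.py
python3 - <<'E'
import cv2,numpy as np
a=[cv2.resize(cv2.imread(f"pics/w{k}.png")[100:340,240:370],None,fx=2.4,fy=2.4,interpolation=cv2.INTER_CUBIC) for k in("12","13")]
cv2.imwrite("pics/w13m.png",np.hstack(a))
E
```

```text
40.45 j7 -0.289 F [0.2 0.6 0.2] M [ 0.01  0.03 -0.02] p [0.5341 0.1085 0.2472] gap 0.0697
41.92 j7 -0.29 F [-0.1  1.3  0.1] M [ 0.02 -0.01 -0.02] p [0.5367 0.1087 0.1395] gap 0.0501
True
42.32 j7 -0.294 F [ 4.3  0.2 -0.6] M [ 0.13 -0.63 -0.04] p [0.5322 0.1088 0.1403] gap 0.0501
42.63 j7 -0.292 F [-0.2  0.6  1.1] M [ 0.01  0.04 -0.01] p [0.5364 0.1085 0.1392] gap 0.0502
knob ((535.234619140625, 108.32730865478516), 23.595800399780273) [0.5352364  0.10954374] 0.14098832140828413 2380
43.77 j7 -0.256 F [ 0.3 -0.5  0.1] M [ 0.05 -0.01 -0.01] p [0.5335 0.1083 0.2482] gap 0.0707
```

View pics/w13m.png

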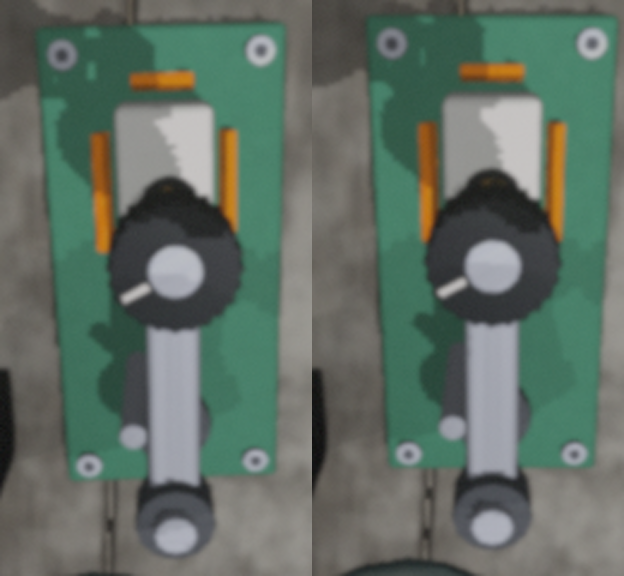

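```bash
python3 -c "
from rig import *
finish_job();print(sense()['time_s'])"
```

```text
the job is handed in; nothing more can be done
the job is handed in; nothing more can be done
```

The block is clamped in the nest, and I handed the job in at about 44 s of the 72 s allowed. I got no verdict back.

**What I did:**
- I laid the white block flat in the nest. Its top measured 45.6 mm and level, and its centre was within about 1 mm of the nest's.
- I swung the arm round by the knob until it met the stop pin, where the force jumped.
- I screwed the knob clockwise in three grips, about 10 rad in all, until it stopped hard.

**Last checks:**
- **Screw:** the knob top is at 141.0 mm, which is the fully-home height. A second turn at 60 N grip met the hard stop at once, with about 0.8 N m at the wrist.
- **Arm:** that second turn dragged the arm about 2 mm off the stop pin. I pushed it back until the force had changed by 22 N. The knob then measured x = 0.5352 m, against 0.535 m at the first stop contact, and its pointer had not turned.
- **Block:** the final wrist picture shows it flat between the rails, with the foot on it.
- **Bystanders:** the bottle, jar, bowl and dome looked unmoved in the late pictures. I judged that by eye and did not measure it.
- **Robot:** the gripper was open and clear above the jig when I handed in.

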